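# Close and lock the filter hatch of a chilled chocolate display

### The arm

A 6-joint arm with a two-finger parallel gripper is mounted at the origin on the work surface. World frame = base frame: x ahead of the robot, y to its left, z up, the work surface at z = 0. Lengths are in m, angles in rad, forces in N, time in s.
With the tool pointing down it reaches from about 0.375 to 0.975 m from the base axis. Payload 3.8 kg.
Tool frame: the origin (TCP) lies at the very end of the fingers, on their centre line; the grasp point (between the pads) lies 19 mm behind it (ctrl.grasp_offset is the distance from the TCP to the grasp point, in m); z points along the fingers, y is the line along which they close (so a half turn about z gives the same grasp; the last joint's range is limited). The gripper opens to 85 mm and grips with 20 to 120 N. Pads are 22 mm wide; open, the fingers measure 114 mm over their backs; the gripper's body (76 mm by 85 mm) begins 54 mm behind the grasp point. The pads swing forward as they close: fully open they stand 13 mm farther back than shut.
Start: joints at [-1.247, 0.264, 1.604, -0, 1.274, -0.037], TCP at [0.238, -0.632, 0.231] pointing down, gripper open.
Joint ranges: [-2.63, 2.63], [-0.94, 2.18], [0.31, 2.57], [-1.31, 4.45], [0, 2.66], [-2.55, 2.55]. Speed limits (rad/s): [2.57, 2.57, 3.14, 3.14, 3.14, 3.14].

### API

Orientations are given as a unit quaternion [x, y, z, w].
In Python, from workcell import ctrl, vision, workorder gives the robot as it stands. The module is installed in compiled form; this text tells all that it offers.
- The arm moves only by the tool play_rows, never from a script. Its argument "commands" is one flat list of numbers, 7 for each row, row after row: the shift along the tool's x, y, z in cm, then the turn, a rotation vector about the tool's x, y, z in degrees, then the finger opening in cm, from 0 to 8.54. In form: [dx, dy, dz, rx, ry, rz, hand, dx, dy, dz, rx, ry, rz, hand, ...]. A call has 1 to 20 rows; each row is the pose to reach, as a shift and turn from the pose commanded when the call began, along the tool's axes at that moment; what a row does not reach only later rows make up. A row lasts 1/10 s, in which the tool goes at most 50 mm and 8.59 degrees, less where a joint would pass 70% of its speed; a pose out of reach is approached as far as the arm can. A call with a gripper value outside its range is refused whole. The fingers move at their own pace and stop on an object; "force" is the grip in N (left out, the last holds). Time passes only in rows, so rows that repeat a pose let the fingers close. It gives the time, the measured TCP pose, the force, the opening and the grip force at its end, in the units of the state.
- ctrl.read_state(): the state, without advancing time (a new reading comes with each control period).
- vision.get_image(name): name is "side" or "top"; returns (picture, depth): 480x640x3 uint8, blue, green, red; 480x640 float32, m along the optical axis (not along the pixel's ray), 0 where there is no reading.
- vision.camera_info(name): a dict with "fx", "fy", "cx", "cy" (pixels), "pose" (4x4, takes a point from camera to world coordinates). Camera axes: x right, y up, looking along -z (the intrinsics and any distortion apply to the point x, -y, -z); pixel columns grow to the right and rows downward; lengths in m; the calibration is good to about 2 mm. A picture is of the moment at which its call begins. camera_info takes no time and is no camera call.
- workorder.close_job(): hands the job in; it is judged then, once.
The state is a dict: "time": time; "joints": joint angles; "dq": joint speeds; "joint_torque": joint torques, N m; "eef_pos": TCP position; "tcp_rot": TCP orientation; "ft_force": force on the tool from outside, world axes, zero at the start; "wrist_torque": the same for the moment, N m; "finger_gap": finger opening in m; "finger_force": force on a finger pad.
Only numpy, scipy, OpenCV 4.12 (cv2) and the standard library are available. Lean on these libraries where they do the work, as an engineer would, in place of code of your own. Each camera call takes 0.05 s, during which the arm holds its last target. There are 200 camera calls.

### The job

The filter hatch on the chilled chocolate plinth has been left open: swing it down until it is fully shut, without slamming it. Then push its wing fastener in against its spring, give it a quarter turn clockwise (seen from above) and let go so that it springs up into its locked detent. Work it with a light touch: feel for the bottom and for the end stop and do not lean on either, leave the other things on the counter and on the plinth where they are, and finish with the hatch shut, locked and released.

Things in the scene. Friction and masses are not known exactly. Their poses are not given: they have to be found in the camera images.
- plinth: Fixed low steel display plinth, 260 mm deep (its x -70 to +190), 300 mm wide (y -150 to +150), 96 mm high. Origin on the counter straight below the fastener's axis when the hatch is shut; x points to the far side, where the hinge is, y left, z up. On its left end (y 80 to 144) a fixed tray of heart pralines reaches 122 mm above the counter.
- hatch (a joint): Opening of the hatch, rad: 0 is shut (stop, lying flat on the plinth), growing to 1.2 as the near edge lifts; starts at 0.5 to 0.95. An aluminium plate 165 mm deep, 144 mm wide, 6 mm thick, hinged along its far edge; shut, its top is 103 mm above the counter. The stiff hinge holds it where it is left; a push of 1 to 4 N at the near edge moves it.
- hatch_corner (a point): Point on the hatch's upper face, 15 mm in from its near edge and 50 mm right (-y) of its middle line: a free place to push it down with closed fingertips. 150 mm from the hinge line along the plate, 30 mm nearer the free edge than the fastener's axis. Its x axis runs along the plate to the hinge, z out of the upper face.
- hatch_hinge (a point): Point at the middle of the hatch's far edge, level with its upper face; the hinge axis runs 6 mm below it, along the plinth's y. It is 120 mm beyond the fastener's axis (plinth x = 120) and 103 mm above the counter with the hatch shut.
- wing: Captive wing fastener on the hatch: black wing 44 mm long (its x), 11 mm thick (y), 24 mm tall, over a 24 mm round collar and steel stem. Origin on its axis, in the hatch's upper face when unpressed; z is the axis, out of the hatch. The wing spans z = 29 to 53 mm. Below the hatch, at z = -20.5 mm, a crossbar (36 x 5 x 5 mm, parallel to the wing) enters a socket as the hatch shuts.
- wing_grip (a point): Centre of the wing, on the axis, 41 mm from wing's origin, same axes: pinch it here from above across the 11 mm thickness, pads along its length. Hatch shut and unpressed, it is 144 mm above the counter. Once turned fully and let go, the spring lifts the crossbar 10 mm from under the ledge into the detent notch.
- press (a joint): How far the fastener is pushed in, m: 0 up, at most 0.025. Spring: 4 N at 0, plus 0.2 N per mm (and 0.15 N per mm/s). The crossbar can turn only once pushed below a ledge, 11.5 to 20.5 mm in; this depth differs each time, unseen. 1.2 mm deeper it meets the hard bottom: a sharp rise of force (stay under 10 N extra there). Locked it reads 0.0015 to 0.0105; let go under the ledge, 0.0115 or more.
- turn (a joint): Turn of the fastener, rad: 0 is wing along plinth x, growing clockwise from above; starts at -0.05 to 0.15. Not pressed far enough, the ledge blocks it at 0.2 to 0.7. Detent at 1.33 to 1.63 (differs each time, cannot be seen); it takes the crossbar from 0.1 before to 0.05 rad past its middle, where a hard end stop begins (5 N m per rad; stay under 0.2 N m). Friction 0.02 N m.
- dish: White open sample bowl, 68 mm across, 26 mm high, on the plinth's deck to the right of the hatch. A bystander. Origin: centre of its underside.
- weight: Small brass weight, 32 mm across, 44 mm high, on the plinth's deck right of the hatch, towards the far side. A bystander. Origin: centre of its underside.
- jar: Brown jar with steel cap, 72 mm across, 110 mm high, on the counter beside the plinth. A bystander. Origin: centre of its underside.
- giftbox: Cardboard gift box 120 x 90 x 45 mm on the counter to the left. A bystander. Origin: centre of its underside.
- mug: White mug 76 mm across, 85 mm high, on the counter beside the plinth. A bystander. Origin: centre of its underside.
- spatula: Spatula lying on the counter to the right. A bystander. Origin on its underside.
- mould: Grey moulding plate 150 x 90 x 20 mm with six round hollows, on the counter at the left. A bystander. Origin: centre of its underside.

How it is judged:
By the outcome, as a careful person would: the job done as asked, in the order asked, and still so for the second after the job is handed in, with the robot touching nothing.
It also fails if it takes over 72 s, if anything falls off the work surface, if the arm or the gripper's body presses on something with over 40 N, if the wrist force passes 120 N, or if a joint passes its speed limit or range.

## Working session

There is one attempt and no reset: what is moved stays moved. The work goes in short steps, Python scripts to look and compute and a tool call to move; the robot and the scene stay as the last step left them, time stands still between calls to the robot, and variables do not carry over. Pictures are saved under pics/ and viewed, at most 10 in all, crops included, and the job is handed in when it is done.

Besides the shell and the picture viewer there is one more tool, called after ">>>" as a command line: name --argument value ..., lists and objects as JSON in quotes. play_rows: Moves the arm, as the interface text tells. Its arguments: {"type":"object","properties":{"commands":{"type":"array","items":{"type":"number"}},"force":{"type":"number"}},"required":["commands"]}

```bash
mkdir -p pics
cat > h.py <<'E'
import numpy as np, cv2
from workcell import ctrl, vision, workorder
def pts(name):
    im,d=vision.get_image(name); c=vision.camera_info(name); T=np.array(c["pose"])
    v,u=np.mgrid[0:480,0:640]
    k=np.array([[c["fx"],0,c["cx"]],[0,c["fy"],c["cy"]],[0,0,1]])
    dist=c.get("dist",c.get("distortion",None))
    uv=np.stack([u,v],-1).reshape(-1,1,2).astype(np.float64)
    n=cv2.undistortPoints(uv,k,None if dist is None else np.array(dist,float)).reshape(480,640,2)
    P=np.stack([n[...,0]*d,-n[...,1]*d,-d],-1)@T[:3,:3].T+T[:3,3]
    P[d==0]=np.nan
    return im,d,P
E
python3 - <<'E'
from h import *
for n in("side","top"):
    im,d,P=pts(n); cv2.imwrite(f"pics/{n}0.png",im); np.save(f"{n}0.npy",P)
    print(n,vision.camera_info(n))
print(ctrl.read_state())
E
```

```text
side {'fx': 494.29850952913927, 'fy': 494.29850952913927, 'cx': 318.74488369615665, 'cy': 237.97566961093528, 'pose': array([[-0.99962787,  0.02074211, -0.01771661,  0.53522508],
       [-0.0264396 , -0.57690368,  0.81638416,  1.24944961],
       [ 0.00671276,  0.81654878,  0.57723741,  0.96113053],
       [ 0.        ,  0.        ,  0.        ,  1.        ]])}
top {'fx': 448.5093883254616, 'fy': 448.5093883254616, 'cx': 322.36611332552116, 'cy': 238.6599004093547, 'pose': array([[ 0.01191513,  0.98833899, -0.15180271,  0.39437881],
       [-0.99991249,  0.01090401, -0.00749149,  0.058701  ],
       [-0.00574887,  0.15187869,  0.98838242,  1.29267255],
       [ 0.        ,  0.        ,  0.        ,  1.        ]])}
{'time': 0.1, 'joints': array([-1.24687922e+00,  2.64717221e-01,  1.60531505e+00, -1.65146142e-05,
        1.27368936e+00, -3.68683026e-02]), 'dq': array([ 1.09740447e-03, -2.52978788e-04, -2.66884849e-03, -2.96214265e-04,
       -6.24033947e-05, -1.62858130e-03]), 'joint_torque': array([-4.73964265e-04, -5.16709542e+01, -3.68589270e+01,  3.56093199e-05,
        6.33563395e-03, -1.79807887e-05]), 'eef_pos': array([ 0.2380726 , -0.63087796,  0.23001806]), 'tcp_rot': array([ 9.83772319e-01,  1.79418204e-01, -1.60067453e-04, -1.05241151e-03]), 'ft_force': array([-0.77058223, -0.32493164, -0.82592489]), 'wrist_torque': array([ 0.00763489, -0.02264696,  0.00522457]), 'finger_force': 0.0, 'finger_gap': 0.08515006952903598}
```

View pics/top0.png

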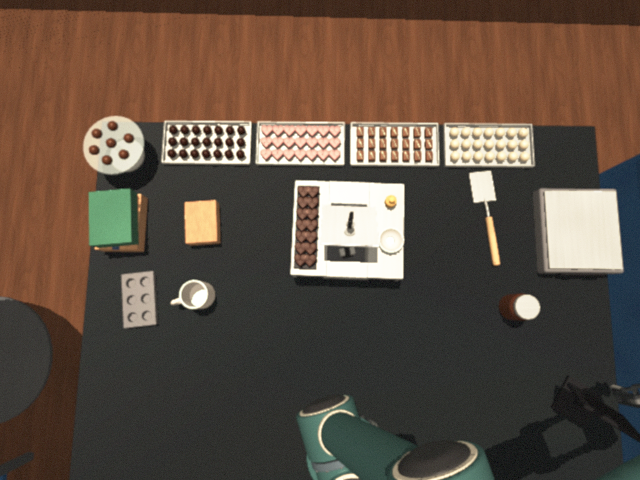

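View pics/side0.png

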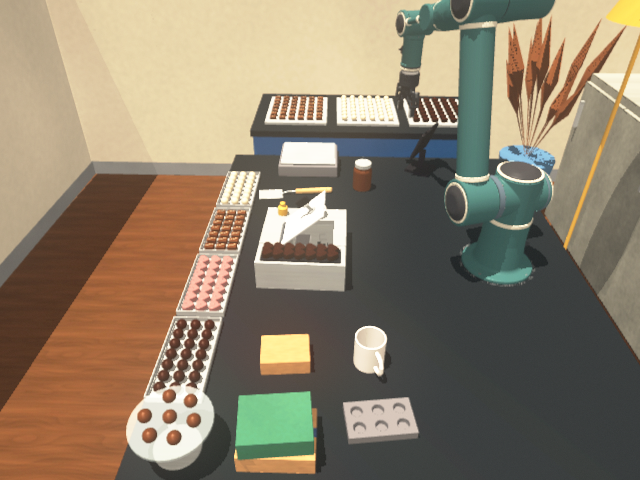

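The top view shows the plinth at about px (291–405, 181–280), with the hatch raised and the black wing near (350,222). The dish is at (391,240), the weight at (391,202), and the praline tray on the left. The side view shows the tilted hatch near (305,220).

```bash
python3 - <<'E'
from h import *
im=cv2.imread("pics/top0.png");P=np.load("top0.npy")
print(P[200,340],P[190,300],P[270,400],P[225,330], P[222,350])
sub=np.zeros((480,640),bool);sub[170:290,280:415]=1
z=P[...,2]
m=sub&(z>0.085)&(z<0.135)
r=cv2.minAreaRect(P[...,:2][sub&(z>0.08)].astype(np.float32)*1000);print("all",r,cv2.boxPoints(r))
# height map
np.set_printoptions(linewidth=250)
print((z[180:284:4,290:410:5]*1000).round(0))
for row in (210,218,222,226,230,234): print(row,(z[row,335:375:1]*1000).round(0).astype(int), im[row,335:375].sum(1))
E
python3 -c "
import cv2;i=cv2.imread('pics/top0.png')[170:290,280:415];j=cv2.imread('pics/side0.png')[190:300,240:370]
cv2.imwrite('pics/c0.png',cv2.vconcat([cv2.resize(i,(640,300),interpolation=2)[:, :],cv2.resize(j,(640,300),interpolation=2)]))"
```

```text
[0.68608679 0.02076456 0.09430996] [0.70629879 0.12935335 0.11997519] [ 0.4956033  -0.13985765  0.09905306] [0.60340581 0.04814614 0.1633768 ] [0.59822904 0.00084611 0.23372665]
all ((608.3397216796875, -1.3701934814453125), (300.7424011230469, 261.20501708984375), 88.52049255371094) [[ 473.89825 -148.31918]
 [ 735.0162  -155.06335]
 [ 742.7812   145.5788 ]
 [ 481.66327  152.32297]]
[[  0.   1.   7.  -1.   1.  -4.   0.   2.  -0.  -5.  -3.  -0.   2.   4.   1.   4.  -4.  -1.  -1.   1.   3.   1.  -2.  -0.]
 [ -2.  99.  96.  97.  92.  97.  99.  96.  94.  91.  92.  98.  97.  99.  98.  96.  95.  92.  91.  96.  97.  94.  96.   1.]
 [  2.  91. 120. 120. 122. 121. 102.  99.  97.  98. 102.  97.  96.  95.  96. 100. 100.  93.  97.  97.  94.  95.  94.  -0.]
 [  0.  94. 120. 124. 121. 122.  94.  92.  96.  97.  95.  93.  96.  97.  96.  96.  95.  98.  99.  97.  96.  92.  95.  -1.]
 [ -2.  96. 104. 111. 110. 106.  95.  95.  94.  95.  95.  91.  92.  94.  94.  94.  95.  99.  97.  92. 135. 122.  94.  -1.]
 [ -3.  93. 123. 122. 119. 121.  93.  96.  95.  89.  94.  96.  94.  98.  94.  96.  98.  nan  94. 12
[... 5179 characters left out ...]
         191                  189                  189                  187                  186
                  188                  187                  183                  184                  181                  183                  182                  185                  184                  184                  183
                  182                  182                  183                  180                  186                  186                  184] [745 746 749 747 748 746 747 749 748 720 645 609 624 621 615 572 580 598 598 665 731 750 749 749 746 747 746 746 746 746 743 744 750 746 747 745 746 748 746 745]<stdin>:11: RuntimeWarning: invalid value encountered in cast
```

View pics/c0.png

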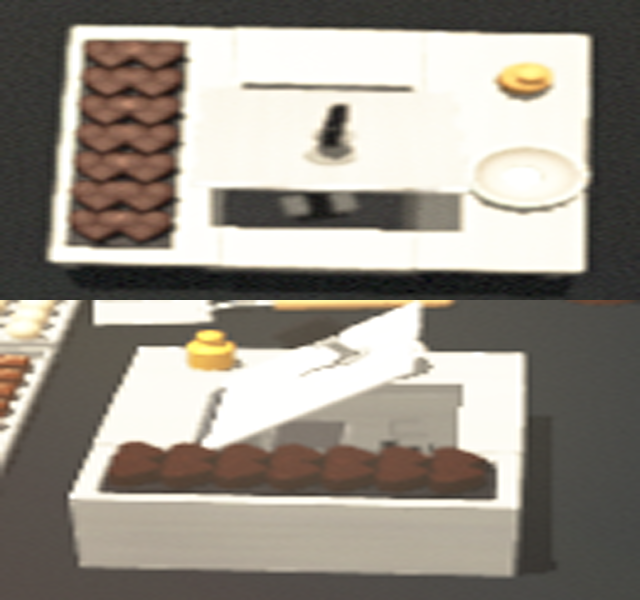

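The crops show the hatch at about 40°, the wing roughly along plinth x, and the dish close to the hatch's right edge. Next I fit the hatch plane and locate the points.

```bash
cat >> h.py <<'E'
O=np.array([.5484,.0002]);YAW=np.arctan2(-6.744,261.12);c_,s_=np.cos(YAW),np.sin(YAW)
def toloc(P): d=P[...,:2]-O; return np.stack([d[...,0]*c_+d[...,1]*s_,-d[...,0]*s_+d[...,1]*c_,P[...,2]],-1)
def tow(p): p=np.asarray(p,float);return np.array([O[0]+p[0]*c_-p[1]*s_,O[1]+p[0]*s_+p[1]*c_,p[2]])
def totool(st,target):
    from scipy.spatial.transform import Rotation as R
    return R.from_quat(st["tcp_rot"]).inv().apply(np.asarray(target)-st["eef_pos"])*100
E
python3 - <<'E'
from h import *
im=cv2.imread("pics/top0.png").astype(int);L=toloc(np.load("top0.npy"))
x,y,z=L[...,0],L[...,1],L[...,2]
m=(abs(y)<.065)&(abs(y)>.03)&(z>.115)&(x<.13)&(x>-.06)
a,b=np.polyfit(x[m],z[m],1);th=np.arctan(-a);print("theta",th,"z at hinge x=.12:",a*.12+b,m.sum(),"x range",x[m].min(),"zmax",z[m].max())
# shut wing points: subtract plane
h=(z-(a*x+b))*np.cos(th)
w=(abs(y)<.03)&(h>.03)&(h<.06)&(x>-.05)
print("wing pts",w.sum(),x[w].mean(),y[w].mean(),z[w].mean(),"h",h[w].max())
# along plate coordinate from hinge axis
s=(.12-x)*np.cos(th)+(z-.103)*np.sin(th)
t=(h>.045)&w; dark=t&(im.sum(2)<350)
q=np.stack([-s,y],-1)[dark].astype(np.float32); print(dark.sum(),"s mean",s[dark].mean(),y[dark].mean(),cv2.fitLine(q,cv2.DIST_L2,0,.01,.01).ravel())
for n,mm in(("dish",(z>.106)&(y<-.06)&(y>-.15)&(x<.07)&(x>-.06)&(z<.13)),("weight",(z>.11)&(y<-.075)&(x>.075)&(y>-.15)&(x<.19)),("hatch y",m|((abs(y)<.09)&(z>.14)))):
    print(n,x[mm].min(),x[mm].max(),y[mm].min(),y[mm].max())
st=ctrl.read_state()
sc=.150;cz=.097+6e-3*np.cos(th)+sc*np.sin(th);cx=.12-sc*np.cos(th)+.006*np.sin(th)
print("corner loc",cx,cz,"hover",totool(st,tow([cx,-.045,cz+.05])))
E
```

```text
theta 0.7168094098374281 z at hinge x=.12: 0.10482395986765589 993 x range -0.0037495259164767748 zmax 0.2139524842788254
wing pts 610 0.39281161673526727 0.0002055222801137938 -0.07477229176173647 h 0.05998532664149795
139 s mean -0.5826689877034025 0.0018739276891404863 [ 9.9999994e-01 -3.8648109e-04  5.8266896e-01  1.8739277e-03]
dish -0.002472760707522371 0.0626827427975453 -0.14531124699691983 -0.08084659289369049
weight 0.12005016384317828 0.14930664294317347 -0.12530403597891934 -0.09567887057226014
hatch y -0.5174147897180457 0.11229421526698219 -0.08995676596374086 0.08991941297633155
corner loc 0.010856036917870033 0.20007082672961662 hover [ 50.62157745 -43.51678839  -1.90949879]
```

>>> play_rows --commands '[50.6,-43.5,-3,0,0,-158,0,50.6,-43.5,-3,0,0,-158,0,50.6,-43.5,-3,0,0,-158,0,50.6,-43.5,-3,0,0,-158,0,50.6,-43.5,-3,0,0,-158,0,50.6,-43.5,-3,0,0,-158,0,50.6,-43.5,-3,0,0,-158,0,50.6,-43.5,-3,0,0,-158,0,50.6,-43.5,-3,0,0,-158,0,50.6,-43.5,-3,0,0,-158,0,50.6,-43.5,-3,0,0,-158,0,50.6,-43.5,-3,0,0,-158,0,50.6,-43.5,-3,0,0,-158,0,50.6,-43.5,-3,0,0,-158,0,50.6,-43.5,-3,0,0,-158,0,50.6,-43.5,-3,0,0,-158,0,50.6,-43.5,-3,0,0,-158,0,50.6,-43.5,-3,0,0,-158,0,50.6,-43.5,-3,0,0,-158,0,50.6,-43.5,-3,0,0,-158,0]'

```text
time: 2.1
eef_pos: [0.5578, -0.0458, 0.2607]
tcp_rot: [0.012, 1.0, 0.0, -0.001]
ft_force: [0.7, 0.5, -0.9]
finger_gap: -0.0
finger_force: 0.0
```

```bash
cat > tab.py <<'E'
from h import *
st=ctrl.read_state()
print(st["ft_force"],toloc(np.array(st["eef_pos"])[None])[0])
for th in [.717,.6,.5,.4,.3,.2,.15,.1,.05,.03,0]:
    s=.140;X=.12-s*np.cos(th)+.006*np.sin(th);Z=.097+.006*np.cos(th)+s*np.sin(th)+.011*np.tan(th)
    print(th,totool(st,tow([X,-.045,Z])).round(2),round(Z,4))
E
python3 tab.py
```

```text
[ 0.7452856   0.49898484 -0.9127362 ] [ 0.0105556  -0.04575188  0.26070924]
0.717 [-0.79  0.07  5.76] 0.2031
0.6 [0.26 0.07 7.22] 0.1885
0.5 [1.04 0.08 8.53] 0.1754
0.4 [1.71 0.08 9.9 ] 0.1617
0.3 [ 2.24  0.08 11.32] 0.1475
0.2 [ 2.64  0.08 12.78] 0.1329
0.15 [ 2.79  0.08 13.52] 0.1255
0.1 [ 2.91  0.08 14.27] 0.1181
0.05 [ 2.99  0.08 15.02] 0.1105
0.03 [ 3.01  0.08 15.32] 0.1075
0 [ 3.04  0.08 15.77] 0.103
```

>>> play_rows --commands '[-0.8,0.1,2.5,0,0,0,0,-0.8,0.1,5,0,0,0,0,-0.7,0.1,5.6,0,0,0,0,-0.5,0.1,6.0,0,0,0,0,-0.3,0.1,6.4,0,0,0,0,0.0,0.1,6.8,0,0,0,0,0.25,0.1,7.2,0,0,0,0,0.5,0.1,7.6,0,0,0,0,0.75,0.1,8.0,0,0,0,0,1.0,0.1,8.4,0,0,0,0,1.2,0.1,8.8,0,0,0,0,1.4,0.1,9.2,0,0,0,0,1.6,0.1,9.6,0,0,0,0,1.75,0.1,10.0,0,0,0,0,1.9,0.1,10.4,0,0,0,0,2.05,0.1,10.8,0,0,0,0,2.2,0.1,11.2,0,0,0,0,2.3,0.1,11.6,0,0,0,0,2.4,0.1,12,0,0,0,0,2.5,0.1,12.3,0,0,0,0]'

```text
time: 4.1
eef_pos: [0.533, -0.0443, 0.1377]
tcp_rot: [0.012, 1.0, 0.0, -0.0]
ft_force: [-0.6, 0.4, 3.1]
finger_gap: -0.0003
finger_force: 1.3
```

```bash
python3 tab.py
```

```text
[-0.5640451   0.4140015   3.14358964] [-0.01425545 -0.04489477  0.13773962]
0.717 [-3.26 -0.02 -6.54] 0.2031
0.6 [-2.21 -0.02 -5.08] 0.1885
0.5 [-1.43 -0.01 -3.77] 0.1754
0.4 [-0.76 -0.01 -2.4 ] 0.1617
0.3 [-0.23 -0.01 -0.98] 0.1475
0.2 [ 0.18 -0.01  0.48] 0.1329
0.15 [ 0.33 -0.01  1.22] 0.1255
0.1 [ 0.44 -0.01  1.97] 0.1181
0.05 [ 0.53 -0.01  2.72] 0.1105
0.03 [ 0.55 -0.01  3.02] 0.1075
0 [ 0.57 -0.01  3.47] 0.103
```

>>> play_rows --commands '[0.05,0,0.25,0,0,0,0,0.15,0,0.5,0,0,0,0,0.2,0,0.75,0,0,0,0,0.25,0,1.0,0,0,0,0,0.3,0,1.25,0,0,0,0,0.35,0,1.5,0,0,0,0,0.4,0,1.75,0,0,0,0,0.45,0,1.95,0,0,0,0,0.45,0,2.15,0,0,0,0,0.5,0,2.3,0,0,0,0,0.5,0,2.45,0,0,0,0,0.5,0,2.55,0,0,0,0,0.5,0,2.65,0,0,0,0,0.5,0,2.75,0,0,0,0,0.5,0,2.85,0,0,0,0,0.5,0,2.9,0,0,0,0,0.5,0,2.95,0,0,0,0,0.5,0,3.0,0,0,0,0,0.5,0,3.05,0,0,0,0]'

```text
time: 6.0
eef_pos: [0.5281, -0.0443, 0.1078]
tcp_rot: [0.012, 1.0, -0.0, -0.0]
ft_force: [-1.3, 0.4, 1.7]
finger_gap: -0.0004
finger_force: 1.2
```

```bash
python3 tab.py
```

```text
[-1.29934828  0.41326624  1.74362535] [-0.01913298 -0.04497894  0.10775767]
0.717 [-3.75 -0.01 -9.54] 0.2031
0.6 [-2.7  -0.01 -8.08] 0.1885
0.5 [-1.91 -0.01 -6.76] 0.1754
0.4 [-1.25 -0.01 -5.39] 0.1617
0.3 [-0.72 -0.   -3.98] 0.1475
0.2 [-0.31 -0.   -2.52] 0.1329
0.15 [-0.16 -0.   -1.78] 0.1255
0.1 [-0.04 -0.   -1.03] 0.1181
0.05 [ 0.04 -0.   -0.28] 0.1105
0.03 [ 0.06 -0.    0.02] 0.1075
0 [ 0.09 -0.    0.48] 0.103
```

>>> play_rows --commands '[0,0,0.05,0,0,0,0,0,0,0.1,0,0,0,0,0,0,0.15,0,0,0,0,0,0,0.2,0,0,0,0,0,0,0.25,0,0,0,0,0,0,0.3,0,0,0,0,0,0,0.33,0,0,0,0,0,0,0.36,0,0,0,0,0,0,0.4,0,0,0,0,0,0,0.4,0,0,0,0]'

```text
time: 7.0
eef_pos: [0.5282, -0.0442, 0.1037]
tcp_rot: [0.012, 1.0, -0.0, 0.0]
ft_force: [-0.7, 0.1, 1.3]
finger_gap: -0.0
finger_force: 0.7
```

>>> play_rows --commands '[0,0,0.03,0,0,0,0,0,0,0.05,0,0,0,0,0,0,0.05,0,0,0,0]'

```text
time: 7.3
eef_pos: [0.5283, -0.0442, 0.1033]
tcp_rot: [0.012, 1.0, -0.0, 0.0]
ft_force: [-1.2, -0.2, 2.1]
finger_gap: 0.0003
finger_force: 1.0
```

>>> play_rows --commands '[0,0,0.04,0,0,0,0,0,0,0.08,0,0,0,0,0,0,0.08,0,0,0,0]'

```text
time: 7.6
eef_pos: [0.5283, -0.0442, 0.103]
tcp_rot: [0.012, 1.0, -0.0, 0.0]
ft_force: [-2.9, 0.4, 6.0]
finger_gap: -0.0003
finger_force: 2.8
```

>>> play_rows --commands '[0,0,-1,0,0,0,0,0,0,-5,0,0,0,0,0,0,-10,0,0,0,0,2,-5,-13,0,0,0,4,4,-10,-13,0,0,0,4,6,-15,-13,0,0,0,4,8,-20,-13,0,0,0,4,8,-20,-13,0,0,0,4,8,-20,-13,0,0,0,4]'

```text
time: 8.5
eef_pos: [0.4427, -0.2451, 0.2331]
tcp_rot: [0.014, 1.0, -0.001, 0.001]
ft_force: [0.3, 1.0, -0.5]
finger_gap: 0.0396
finger_force: 0.0
```

Run:
```python
from h import *
for n in("top","side"):
    im,d,P=pts(n); cv2.imwrite(f"pics/{n}1.png",im); np.save(f"{n}1.npy",P)
    L=toloc(P);x,y,z=L[...,0],L[...,1],L[...,2]
    m=(abs(y)<.065)&(abs(y)>.03)&(x<.11)&(x>-.03)&(z>.09)
    print(n,"plane",np.polyfit(x[m],z[m],1),np.median(z[m]))
    w=(abs(y)<.04)&(abs(x)<.04)&(z>.145)&(z<.17)
    q=(L[w][:,:2]*1000).astype(np.float32);print(w.sum(),q.mean(0),z[w].mean(),cv2.minAreaRect(q),cv2.fitLine(q,2,0,.01,.01).ravel())
    # dark mask on plane z=.156
    v,u=np.nonzero(w);print(u.min(),u.max(),v.min(),v.max())
a=cv2.imread("pics/top1.png")[170:290,280:415];b=cv2.imread("pics/side1.png")[190:300,240:370]
cv2.imwrite("pics/c1.png",cv2.vconcat([cv2.resize(a,(640,300),interpolation=2),cv2.resize(b,(640,300),interpolation=2)]))
```

```text
top plane [0.00245116 0.10234186] 0.10246774537736114
77 [-1.2655556  0.6061445] 0.154652225029601 ((-0.8570346832275391, 0.42756175994873047), (10.990463256835938, 43.92878341674805), 82.41990661621094) [ 0.991414  -0.1307601 -1.2655557  0.6061444]
345 351 239 256
side plane [-0.00101311  0.10340768] 0.10333740625150845
66 [1.5480695 7.080058 ] 0.1523619207112784 ((1.4240970611572266, 5.950730323791504), (17.361148834228516, 43.03916931152344), 86.82678985595703) [ 0.9956607  -0.09305739  1.5480701   7.080057  ]
316 330 217 222
```

View pics/c1.png

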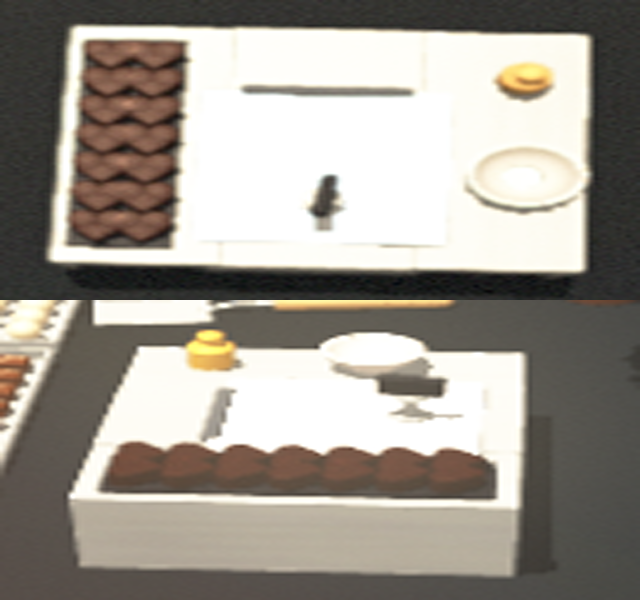

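Hatch is flat at 103 mm in both views, and the wing (crop px 325,197) is turned about 0.13 rad with its axis within 1 mm of expected. Now going above it.

Run:
```python
from h import *
from scipy.spatial.transform import Rotation as R
st=ctrl.read_state();r=R.from_quat(st["tcp_rot"]);print(np.degrees(np.arctan2(*r.as_matrix()[[1,0],0])),r.as_matrix()[:,2].round(4))
for z in(.20,.128):print(totool(st,tow([-.0003,.0003,z])))
print(st["joints"])
```

```text
178.57411932199986 [ 1.1e-03  3.0e-04 -1.0e+00]
[-9.82679011 24.55293598  3.29907177]
[-9.8191827  24.55079381 10.49906743]
[-5.49978364e-01 -6.10980104e-02  1.95728925e+00  8.30903802e-04
  1.24463643e+00 -2.09615446e+00]
```

>>> play_rows --commands '[-4,10,0,0,0,7.5,4,-8,20,0,0,0,7.5,4,-9.8,24.5,2,0,0,7.5,4,-9.8,24.5,3.3,0,0,7.5,4,-9.8,24.55,5.5,0,0,7.5,4,-9.8,24.55,7.5,0,0,7.5,4,-9.8,24.55,9,0,0,7.5,4,-9.8,24.55,10,0,0,7.5,4,-9.8,24.55,10.45,0,0,7.5,4,-9.8,24.55,10.45,0,0,7.5,4]'

```text
time: 9.6
eef_pos: [0.5471, 0.0002, 0.1281]
tcp_rot: [0.077, 0.997, -0.0, -0.0]
ft_force: [0.3, 1.1, 0.9]
finger_gap: 0.0398
finger_force: 0.0
```

Run:
```python
from h import *
st=ctrl.read_state();print(st,toloc(np.array(st["eef_pos"])[None]))
ims=[]
for n,s in(("top",np.s_[170:290,280:415]),("side",np.s_[150:280,240:390])):
    im,d,P=pts(n);ims.append(cv2.resize(im[s],(640,300),interpolation=2))
cv2.imwrite("pics/c2.png",cv2.vconcat(ims))
```

```text
{'time': 9.6, 'joints': array([-4.50598607e-02,  1.11869731e-01,  1.98350996e+00, -1.64067423e-04,
        1.04628070e+00, -1.46081649e+00]), 'dq': array([-0.01001068, -0.0174104 , -0.01749374,  0.00284221,  0.00669249,
        0.00017546]), 'joint_torque': array([ 4.18487471e-01, -3.89407825e+01, -3.29404521e+01,  2.37200037e-02,
       -7.74279982e-02, -1.49635907e-03]), 'eef_pos': array([5.47062449e-01, 2.08617536e-04, 1.28105149e-01]), 'tcp_rot': array([ 7.74012725e-02,  9.97000018e-01, -7.20660804e-05, -3.15479793e-05]), 'ft_force': array([0.31050653, 1.09249263, 0.89945122]), 'wrist_torque': array([0.01447796, 0.0137771 , 0.008465  ]), 'finger_force': 0.0, 'finger_gap': 0.03979381952899883} [[-1.33732739e-03 -2.59190203e-05  1.28105149e-01]]
```

View pics/c2.png

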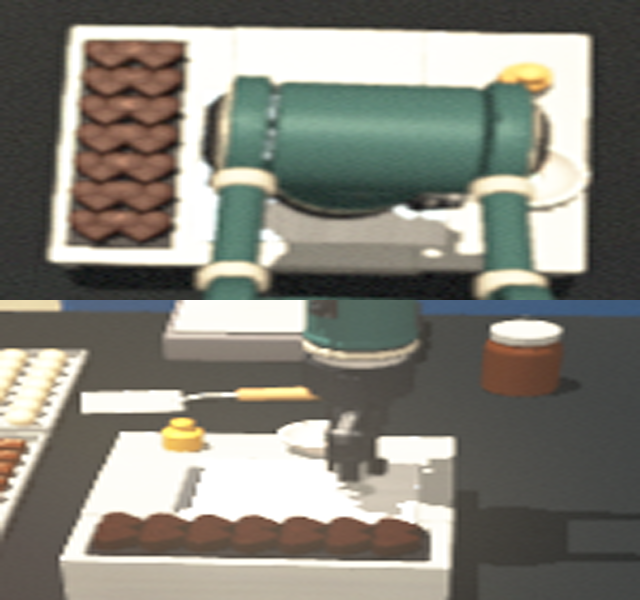

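Fingers straddle the wing with no contact. Closing.

>>> play_rows --commands '[0,0,0,0,0,0,2,0,0,0,0,0,0,1,0,0,0,0,0,0,0.5,0,0,0,0,0,0,0.5,0,0,0,0,0,0,0.5,0,0,0,0,0,0,0.5]' --force 30

```text
time: 10.3
eef_pos: [0.5486, 0.002, 0.13]
tcp_rot: [0.078, 0.997, 0.002, 0.002]
ft_force: [0.4, 5.2, 3.4]
finger_gap: 0.0208
finger_force: 29.2
```

```bash
cat > s.py <<'E'
from h import *
from scipy.spatial.transform import Rotation as R
st=ctrl.read_state();m=R.from_quat(st["tcp_rot"]).as_matrix()
print("loc",toloc(np.array(st["eef_pos"])[None])[0].round(5),"turn",-(np.arctan2(m[1,0],m[0,0])-YAW-np.pi),"F",st["ft_force"].round(2),"M",st["wrist_torque"].round(3),"gap",st["finger_gap"],"ff",st["finger_force"],"q6",st["joints"][5],"t",st["time"])
E
python3 s.py
```

```text
loc [0.00013 0.0018  0.12995] turn 0.12969820509057062 F [0.36 5.16 3.38] M [ 0.938 -0.045  0.004] gap 0.020777550441705615 ff 29.21148329973221 q6 -1.4606806190579016 t 10.3
```

Run:
```python
from h import *
im,d,P=pts("side");cv2.imwrite("pics/c3.png",cv2.resize(im[195:245,290:350],(720,600),interpolation=2))
```

```text
(no output)
```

View pics/c3.png

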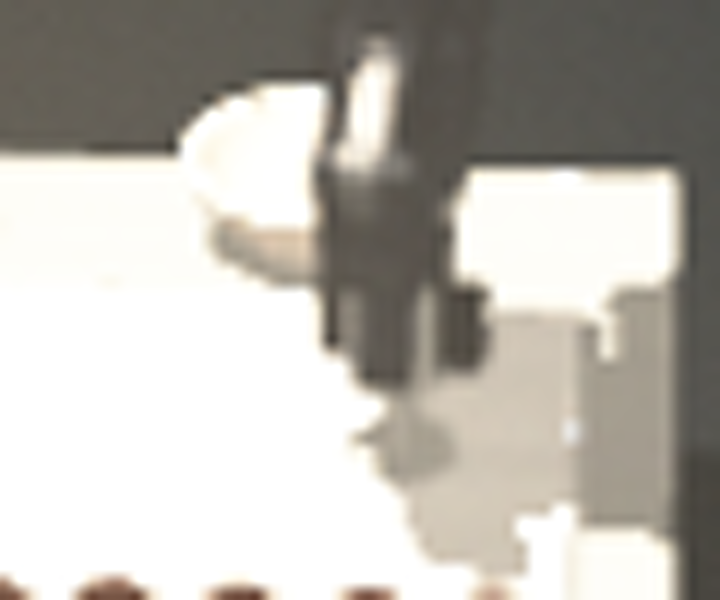

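>>> play_rows --commands '[0,0,0,0,0,0,0.5,0,0,0,0,0,0,0.5]'

```text
time: 10.55
eef_pos: [0.5485, 0.002, 0.1299]
tcp_rot: [0.078, 0.997, 0.002, 0.002]
ft_force: [-0.1, 6.3, 3.9]
finger_gap: 0.0209
finger_force: 29.2
```

```bash
python3 s.py
python3 - <<'E'
from h import *
im,d,P=pts("top");L=toloc(P);x,y,z=[L[...,i] for i in range(3)]
im,d,P=pts("side");L=toloc(P)
np.set_printoptions(linewidth=220,suppress=True)
for r in range(208,234,2):print(r,[tuple((L[r,c]*1000).round().astype(int)) if d[r,c]>0 else 0 for c in range(314,336,2)])
E
```

```text
loc [8.0000e-05 1.7900e-03 1.2993e-01] turn 0.12962762169599218 F [-0.12  6.34  3.87] M [ 0.906 -0.015 -0.014] gap 0.020856728789095225 ff 29.21196609735489 q6 -1.4606886210453423 t 10.55
208 [(np.int64(36), np.int64(-128), np.int64(106)), (np.int64(19), np.int64(63), np.int64(226)), (np.int64(14), np.int64(67), np.int64(228)), (np.int64(8), np.int64(65), np.int64(227)), (np.int64(2), np.int64(67), np.int64(228)), (np.int64(-3), np.int64(67), np.int64(228)), (np.int64(-8), np.int64(24), np.int64(202)), (np.int64(-12), np.int64(-23), np.int64(173)), (np.int64(-12), np.int64(-298), np.int64(3)), (np.int64(-20), np.int64(-303), np.int64(1)), (np.int64(-27), np.int64(-302), np.int64(1))]
210 [(np.int64(36), np.int64(-120), np.int64(104)), (np.int64(19), np.int64(69), np.int64(223)), (np.int64(14), np.int64(65), np.int64(220)), (np.int64(8), np.int64(63), np.int64(219)), (np.int64(2), np.int64(71), np.int64(224)), (np.int64(-3), np.int64(57), np.int64(216)), (np.int64(-8), np.int64(28), np.int64(198)), (np.int64(-9), np.int64(-133), np.int64(98)), (np.int64(-16), np.int64(-135), np.int64(
[... 4942 characters left out ...]
4(-5), np.int64(105)), (np.int64(-14), np.int64(-10), np.int64(102)), (np.int64(-20), np.int64(-8), np.int64(103)), (np.int64(-26), np.int64(-6), np.int64(105)), (np.int64(-32), np.int64(-9), np.int64(104))]
232 [(np.int64(28), np.int64(5), np.int64(103)), (np.int64(22), np.int64(6), np.int64(104)), (np.int64(16), np.int64(2), np.int64(101)), (np.int64(10), np.int64(3), np.int64(102)), (np.int64(4), np.int64(7), np.int64(105)), (np.int64(-2), np.int64(11), np.int64(109)), (np.int64(-8), np.int64(5), np.int64(104)), (np.int64(-14), np.int64(4), np.int64(104)), (np.int64(-21), np.int64(4), np.int64(104)), (np.int64(-27), np.int64(8), np.int64(107)), (np.int64(-33), np.int64(2), np.int64(103))]
```

The gap reads 21 mm instead of 11, and the tool was lifted 2 mm. The fingertips are probably wedged on the round collar just under the wing, so I'll open and re-grip about 7 mm higher.

>>> play_rows --commands '[0,0,0,0,0,0,2.5,0,0,-0.1,0,0,0,4,0,0,-0.4,0,0,0,4,0,0,-0.7,0,0,0,4,0,0,-0.7,0,0,0,4]'

```text
time: 11.15
eef_pos: [0.5476, 0.0005, 0.1356]
tcp_rot: [0.077, 0.997, -0.0, 0.0]
ft_force: [-0.2, -0.4, 0.8]
finger_gap: 0.0398
finger_force: 0.0
```

```bash
python3 s.py
python3 - <<'E'
from h import *
im,d,P=pts("side");cv2.imwrite("pics/c4.png",cv2.resize(im[195:245,290:350],(720,600),interpolation=2))
E
```

```text
loc [-0.00082  0.00028  0.13563] turn 0.1285487127444398 F [-0.23 -0.44  0.83] M [-0.033  0.012  0.014] gap 0.03981471311976668 ff 0.0 q6 -1.460666006023067 t 11.15
```

View pics/c4.png

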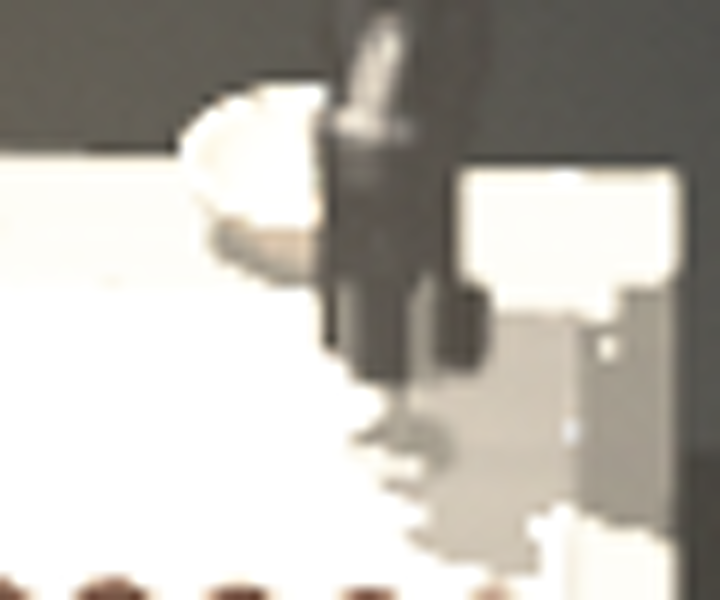

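The wing (px 465,330) sits behind the opened finger, with free stem below it. Closing at the higher grip.

>>> play_rows --commands '[0,0,0,0,0,0,2,0,0,0,0,0,0,1,0,0,0,0,0,0,0.6,0,0,0,0,0,0,0.6,0,0,0,0,0,0,0.6,0,0,0,0,0,0,0.6]' --force 25

```text
time: 11.8
eef_pos: [0.5473, 0.002, 0.135]
tcp_rot: [0.077, 0.997, 0.001, -0.0]
ft_force: [0.3, 5.2, 1.1]
finger_gap: 0.0102
finger_force: 27.9
```

```bash
python3 s.py
```

```text
loc [-0.00114  0.00177  0.13504] turn 0.12841099980919024 F [0.26 5.24 1.11] M [ 0.764 -0.028 -0.04 ] gap 0.010216787953639969 ff 27.876709699630737 q6 -1.4606735612700605 t 11.8
```

>>> play_rows --commands '[0,0.15,0.1,0,0,0,0.6,0,0.15,0.3,0,0,0,0.6,0,0.15,0.5,0,0,0,0.6,0,0.15,0.7,0,0,0,0.6,0,0.15,0.9,0,0,0,0.6,0,0.15,1.1,0,0,0,0.6,0,0.15,1.2,0,0,0,0.6,0,0.15,1.2,0,0,0,0.6,0,0.15,1.2,0,0,0,0.6]'

```text
time: 12.7
eef_pos: [0.5474, 0.0022, 0.1236]
tcp_rot: [0.077, 0.997, -0.0, -0.0]
ft_force: [-2.5, 2.5, 4.7]
finger_gap: 0.0105
finger_force: 28.5
```

```bash
python3 s.py
```

```text
loc [-0.00104  0.00198  0.12357] turn 0.12809558978814328 F [-2.51  2.48  4.7 ] M [ 0.17   0.39  -0.045] gap 0.01051839147751213 ff 28.521662056446075 q6 -1.4579129956772312 t 12.7
```

>>> play_rows --commands '[0,0,0.05,0,0,0,0.6,0,0,0.1,0,0,0,0.6,0,0,0.1,0,0,0,0.6]'

```text
time: 13.0
eef_pos: [0.5474, 0.0022, 0.1226]
tcp_rot: [0.077, 0.997, -0.0, -0.0]
ft_force: [-1.9, 1.4, 3.9]
finger_gap: 0.0103
finger_force: 28.5
```

>>> play_rows --commands '[0,0,0.05,0,0,0,0.6,0,0,0.08,0,0,0,0.6,0,0,0.08,0,0,0,0.6]'

```text
time: 13.3
eef_pos: [0.5474, 0.0022, 0.1219]
tcp_rot: [0.077, 0.997, -0.0, -0.0]
ft_force: [-2.0, 2.6, 5.4]
finger_gap: 0.0102
finger_force: 28.5
```

>>> play_rows --commands '[0,0,0.05,0,0,0,0.6,0,0,0.08,0,0,0,0.6,0,0,0.08,0,0,0,0.6]'

```text
time: 13.6
eef_pos: [0.5474, 0.0022, 0.121]
tcp_rot: [0.077, 0.997, -0.0, -0.0]
ft_force: [-2.4, 2.0, 5.8]
finger_gap: 0.0104
finger_force: 28.5
```

>>> play_rows --commands '[0,0,0.05,0,0,0,0.6,0,0,0.08,0,0,0,0.6,0,0,0.08,0,0,0,0.6]'

```text
time: 13.9
eef_pos: [0.5474, 0.0022, 0.1203]
tcp_rot: [0.077, 0.997, -0.0, -0.0]
ft_force: [-1.8, 1.7, 6.5]
finger_gap: 0.0105
finger_force: 28.6
```

>>> play_rows --commands '[0,0,0.04,0,0,0,0.6,0,0,0.06,0,0,0,0.6,0,0,0.06,0,0,0,0.6,0,0,0.06,0,0,0,0.6]'

```text
time: 14.3
eef_pos: [0.5474, 0.0022, 0.1197]
tcp_rot: [0.077, 0.997, -0.0, -0.0]
ft_force: [-1.9, 1.0, 5.9]
finger_gap: 0.0103
finger_force: 28.6
```

>>> play_rows --commands '[0,0,0.05,0,0,0,0.6,0,0,0.08,0,0,0,0.6,0,0,0.08,0,0,0,0.6]'

```text
time: 14.6
eef_pos: [0.5474, 0.0022, 0.1189]
tcp_rot: [0.077, 0.997, -0.0, -0.0]
ft_force: [-3.3, 1.5, 6.8]
finger_gap: 0.0101
finger_force: 28.6
```

>>> play_rows --commands '[0,0,0.04,0,0,0,0.6,0,0,0.07,0,0,0,0.6,0,0,0.07,0,0,0,0.6]'

```text
time: 14.9
eef_pos: [0.5474, 0.0022, 0.1182]
tcp_rot: [0.077, 0.997, -0.0, -0.0]
ft_force: [-2.4, 1.1, 6.6]
finger_gap: 0.0104
finger_force: 28.6
```

>>> play_rows --commands '[0,0,0.04,0,0,0,0.6,0,0,0.07,0,0,0,0.6,0,0,0.07,0,0,0,0.6]'

```text
time: 15.2
eef_pos: [0.5474, 0.0022, 0.1175]
tcp_rot: [0.077, 0.997, -0.0, -0.0]
ft_force: [-2.2, 1.8, 5.6]
finger_gap: 0.0105
finger_force: 28.6
```

>>> play_rows --commands '[0,0,0.04,0,0,0,0.6,0,0,0.06,0,0,0,0.6,0,0,0.06,0,0,0,0.6]'

```text
time: 15.5
eef_pos: [0.5474, 0.0022, 0.117]
tcp_rot: [0.077, 0.997, -0.0, -0.0]
ft_force: [-3.1, 1.4, 7.0]
finger_gap: 0.0104
finger_force: 28.6
```

>>> play_rows --commands '[0,0,0.04,0,0,0,0.6,0,0,0.07,0,0,0,0.6,0,0,0.07,0,0,0,0.6]'

```text
time: 15.8
eef_pos: [0.5474, 0.0022, 0.1163]
tcp_rot: [0.077, 0.997, -0.0, -0.0]
ft_force: [-2.3, 2.0, 6.3]
finger_gap: 0.0101
finger_force: 28.7
```

>>> play_rows --commands '[0,0,0.04,0,0,0,0.6,0,0,0.06,0,0,0,0.6,0,0,0.06,0,0,0,0.6]'

```text
time: 16.1
eef_pos: [0.5475, 0.0022, 0.1157]
tcp_rot: [0.077, 0.997, -0.0, -0.0]
ft_force: [-3.5, 2.0, 6.4]
finger_gap: 0.0105
finger_force: 28.7
```

>>> play_rows --commands '[0,0,0.04,0,0,0,0.6,0,0,0.06,0,0,0,0.6,0,0,0.06,0,0,0,0.6]'

```text
time: 16.4
eef_pos: [0.5475, 0.0022, 0.1152]
tcp_rot: [0.077, 0.997, -0.0, -0.0]
ft_force: [-2.7, 2.1, 6.4]
finger_gap: 0.0102
finger_force: 28.7
```

>>> play_rows --commands '[0,0,0.04,0,0,0,0.6,0,0,0.06,0,0,0,0.6,0,0,0.06,0,0,0,0.6]'

```text
time: 16.7
eef_pos: [0.5475, 0.0022, 0.1148]
tcp_rot: [0.077, 0.997, -0.0, -0.0]
ft_force: [-2.8, 1.4, 8.7]
finger_gap: 0.0104
finger_force: 28.8
```

```bash
python3 s.py
```

```text
loc [-0.00099  0.00199  0.11475] turn 0.12806289467829624 F [-2.85  1.38  8.69] M [0.201 0.609 0.006] gap 0.010449695339497508 ff 28.848975598812103 q6 -1.4579302947426418 t 16.7
```

>>> play_rows --commands '[0,0,0.03,0,0,0,0.6,0,0,0.03,0,0,0,0.6,0,0,0.03,0,0,0,0.6]'

```text
time: 17.0
eef_pos: [0.5475, 0.0022, 0.1146]
tcp_rot: [0.077, 0.997, -0.0, -0.0]
ft_force: [-4.1, 2.1, 8.9]
finger_gap: 0.0103
finger_force: 29.0
```

>>> play_rows --commands '[0,0,-0.04,0,0,0,0.6,0,0,-0.08,0,0,0,0.6,0,0,-0.08,0,0,2,0.6,0,0,-0.08,0,0,4,0.6,0,0,-0.08,0,0,6,0.6,0,0,-0.08,0,0,6,0.6]'

```text
time: 17.6
eef_pos: [0.5474, 0.0023, 0.115]
tcp_rot: [0.129, 0.992, -0.0, -0.0]
ft_force: [-3.0, 1.8, 7.0]
finger_gap: 0.0105
finger_force: 28.7
```

```bash
python3 s.py
```

```text
loc [-0.00104  0.00207  0.11505] turn 0.2335594197503874 F [-2.97  1.8   6.96] M [ 0.223  0.602 -0.014] gap 0.010512710423126318 ff 28.708089888095856 q6 -1.3524261211279047 t 17.6
```

>>> play_rows --commands '[0,0,-0.02,0,0,2,0.6,0,0,-0.02,0,0,4,0.6,0,0,-0.02,0,0,6,0.6,0,0,-0.02,0,0,8,0.6]'

```text
time: 18.0
eef_pos: [0.5474, 0.0023, 0.1153]
tcp_rot: [0.198, 0.98, -0.0, -0.0]
ft_force: [-3.0, 2.1, 7.8]
finger_gap: 0.0103
finger_force: 28.7
```

```bash
python3 s.py
```

```text
loc [-0.00104  0.00211  0.11525] turn 0.3738256501978241 F [-3.03  2.13  7.84] M [0.352 0.573 0.067] gap 0.010348568840442446 ff 28.699113428592682 q6 -1.2122045508446155 t 18.0
```

>>> play_rows --commands '[0,0,0,0,0,2,0.6,0,0,0,0,0,4,0.6,0,0,0,0,0,6,0.6]'

```text
time: 18.3
eef_pos: [0.5474, 0.0024, 0.1153]
tcp_rot: [0.25, 0.968, -0.0, -0.0]
ft_force: [-2.6, 2.2, 6.5]
finger_gap: 0.0104
finger_force: 28.7
```

```bash
python3 s.py
```

```text
loc [-0.00105  0.00219  0.11526] turn 0.4785655930902828 F [-2.57  2.24  6.46] M [0.334 0.605 0.032] gap 0.01043539692941572 ff 28.70287925004959 q6 -1.1074730700752689 t 18.3
```

>>> play_rows --commands '[0,0,0,0,0,3,0.6,0,0,0,0,0,6,0.6,0,0,0,0,0,8,0.6]'

```text
time: 18.6
eef_pos: [0.5474, 0.0025, 0.1153]
tcp_rot: [0.317, 0.949, 0.0, -0.0]
ft_force: [-2.9, 3.0, 6.3]
finger_gap: 0.0106
finger_force: 28.7
```

```bash
python3 s.py
```

```text
loc [-0.00103  0.00228  0.11525] turn 0.6185904707341008 F [-2.94  2.97  6.29] M [ 0.402  0.62  -0.   ] gap 0.01055073846448985 ff 28.700222969055176 q6 -0.9674628390749997 t 18.6
```

>>> play_rows --commands '[0,0,0,0,0,3,0.6,0,0,0,0,0,6,0.6,0,0,0,0,0,9,0.6]'

```text
time: 18.9
eef_pos: [0.5475, 0.0026, 0.1153]
tcp_rot: [0.39, 0.921, 0.0, -0.0]
ft_force: [-2.2, 2.2, 7.4]
finger_gap: 0.0104
finger_force: 28.7
```

```bash
python3 s.py
```

```text
loc [-0.00098  0.00236  0.11528] turn 0.7760530700901578 F [-2.18  2.25  7.36] M [0.426 0.569 0.009] gap 0.010351813817117464 ff 28.691742718219757 q6 -0.810055658117411 t 18.9
```

>>> play_rows --commands '[0,0,0,0,0,4,0.6,0,0,0,0,0,8,0.6,0,0,0,0,0,12,0.6,0,0,0,0,0,16,0.6,0,0,0,0,0,20,0.6,0,0,0,0,0,24,0.6,0,0,0,0,0,28,0.6,0,0,0,0,0,31,0.6,0,0,0,0,0,31,0.6]'

```text
time: 19.8
eef_pos: [0.5477, 0.0029, 0.1154]
tcp_rot: [0.622, 0.783, 0.0, -0.0]
ft_force: [-2.9, 3.8, 7.3]
finger_gap: 0.0103
finger_force: 28.7
```

```bash
python3 s.py
```

```text
loc [-0.00074  0.00265  0.11539] turn 1.3163747970683253 F [-2.9   3.83  7.31] M [0.62  0.523 0.026] gap 0.010320391090874171 ff 28.686368465423584 q6 -0.2699109763380888 t 19.8
```

>>> play_rows --commands '[0,0,0,0,0,1,0.6,0,0,0,0,0,2,0.6,0,0,0,0,0,2,0.6]'

```text
time: 20.1
eef_pos: [0.5477, 0.0029, 0.1154]
tcp_rot: [0.635, 0.772, 0.0, -0.0]
ft_force: [-2.4, 4.5, 6.7]
finger_gap: 0.0103
finger_force: 28.7
```

```bash
python3 s.py
```

```text
loc [-0.00075  0.00266  0.11537] turn 1.3504909926758402 F [-2.41  4.5   6.71] M [ 0.613  0.518 -0.041] gap 0.010316163908547745 ff 28.686363101005554 q6 -0.23580824027413336 t 20.1
```

>>> play_rows --commands '[0,0,0,0,0,1,0.6,0,0,0,0,0,1.5,0.6,0,0,0,0,0,1.5,0.6]'

```text
time: 20.4
eef_pos: [0.5477, 0.0029, 0.1154]
tcp_rot: [0.645, 0.764, 0.0, -0.0]
ft_force: [-1.1, 3.7, 6.9]
finger_gap: 0.0102
finger_force: 28.7
```

```bash
python3 s.py
```

```text
loc [-0.00073  0.00266  0.11538] turn 1.3764545894086884 F [-1.1   3.7   6.93] M [0.682 0.559 0.   ] gap 0.010181256100769899 ff 28.686647415161133 q6 -0.20984023132591573 t 20.4
```

>>> play_rows --commands '[0,0,0,0,0,1,0.6,0,0,0,0,0,1.7,0.6,0,0,0,0,0,1.7,0.6]'

```text
time: 20.7
eef_pos: [0.5478, 0.0029, 0.1154]
tcp_rot: [0.656, 0.754, 0.001, -0.0]
ft_force: [-1.6, 3.6, 6.8]
finger_gap: 0.0106
finger_force: 28.7
```

```bash
python3 s.py
```

```text
loc [-0.00071  0.00267  0.1154 ] turn 1.4061630749929626 F [-1.61  3.62  6.76] M [0.713 0.619 0.025] gap 0.010586983906326163 ff 28.68039697408676 q6 -0.18013067732144783 t 20.7
```

>>> play_rows --commands '[0,0,0,0,0,1,0.6,0,0,0,0,0,1.7,0.6,0,0,0,0,0,1.7,0.6]'

```text
time: 21.0
eef_pos: [0.5478, 0.0029, 0.1154]
tcp_rot: [0.667, 0.745, 0.0, -0.0]
ft_force: [-1.6, 3.7, 7.7]
finger_gap: 0.0105
finger_force: 28.7
```

```bash
python3 s.py
```

```text
loc [-0.00069  0.00266  0.1154 ] turn 1.4355568479123832 F [-1.61  3.71  7.65] M [0.705 0.546 0.088] gap 0.01053582660997147 ff 28.68076264858246 q6 -0.15066866804453466 t 21.0
```

```bash
cat > mz.py <<'E'
from h import *
a=[]
for i in range(6):
    vision.get_image("top"); a.append(ctrl.read_state()["wrist_torque"][2])
print(np.round(a,3),np.mean(a))
E
python3 mz.py
```

```text
[0.127 0.165 0.163 0.043 0.105 0.138] 0.1233892717241427
```

>>> play_rows --commands '[0,0,0,0,0,-1.5,0.6,0,0,0,0,0,-3.3,0.6,0,0,-0.08,0,0,-3.3,0.6,0,0,-0.15,0,0,-3.3,0.6,0,0,-0.2,0,0,-3.3,0.6,0,0,-0.2,0,0,-3.3,0.6]'

```text
time: 21.9
eef_pos: [0.5477, 0.0029, 0.1173]
tcp_rot: [0.646, 0.764, 0.0, -0.0]
ft_force: [-2.0, 4.4, 7.4]
finger_gap: 0.0105
finger_force: 28.6
```

```bash
python3 s.py; python3 mz.py
```

```text
loc [-0.00073  0.00265  0.11732] turn 1.3779848991451065 F [-2.03  4.37  7.42] M [ 0.691  0.528 -0.017] gap 0.010469179123957185 ff 28.628053665161133 q6 -0.20829899994848852 t 21.9
[0.026 0.008 0.06  0.006 0.032 0.022] 0.02572898392374158
```

>>> play_rows --commands '[0,0,-0.1,0,0,0,0.6,0,0,-0.2,0,0,0,0.6,0,0,-0.3,0,0,0,0.6,0,0,-0.4,0,0,0,0.6,0,0,-0.4,0,0,0,0.6]'

```text
time: 22.7
eef_pos: [0.5477, 0.0028, 0.1209]
tcp_rot: [0.646, 0.764, 0.0, -0.0]
ft_force: [-1.4, 5.0, 5.6]
finger_gap: 0.0105
finger_force: 28.5
```

```bash
python3 s.py; python3 mz.py
```

```text
loc [-0.00075  0.00258  0.12087] turn 1.3780246635972058 F [-1.41  5.04  5.59] M [0.931 0.364 0.018] gap 0.010479876198816863 ff 28.54900896549225 q6 -0.20832381022297078 t 22.7
[ 0.035 -0.008  0.021  0.037  0.017 -0.033] 0.011536464511886425
```

>>> play_rows --commands '[0,0,-0.1,0,0,0,0.6,0,0,-0.2,0,0,0,0.6,0,0,-0.3,0,0,0,0.6,0,0,-0.3,0,0,0,0.6,0,0,-0.3,0,0,0,1.5,0,0,-0.3,0,0,0,3,0,0,-0.3,0,0,0,4,0,0,-0.3,0,0,0,4,0,0,-0.3,0,0,0,4,0,0,-1.5,0,0,0,4,0,0,-4,0,0,0,4,0,0,-8,0,0,0,4,0,0,-11,0,0,0,4,5,0,-12,0,0,0,4,10,0,-12,0,0,0,4,15,0,-12,0,0,0,4,20,0,-12,0,0,0,4,20,0,-12,0,0,0,4,20,0,-12,0,0,0,4]'

```text
time: 24.9
eef_pos: [0.514, 0.2007, 0.2411]
tcp_rot: [0.644, 0.765, 0.0, 0.0]
ft_force: [0.7, 0.0, 0.2]
finger_gap: 0.0396
finger_force: 0.0
```

```bash
python3 s.py
python3 - <<'E'
from h import *
for n in("top","side"):
    im,d,P=pts(n); cv2.imwrite(f"pics/{n}5.png",im)
    L=toloc(P);x,y,z=L[...,0],L[...,1],L[...,2]
    m=(abs(y)<.065)&(abs(y)>.03)&(x<.11)&(x>-.03)&(z>.09)&(z<.12)
    print(n,"plane",np.polyfit(x[m],z[m],1))
    w=(abs(y)<.04)&(abs(x)<.04)&(z>.125)&(z<.17)
    q=(L[w][:,:2]*1000).astype(np.float32);print(w.sum(),q.mean(0),np.percentile(z[w],[20,50,80,95]),cv2.minAreaRect(q),cv2.fitLine(q,2,0,.01,.01).ravel())
a=cv2.imread("pics/top5.png")[170:290,280:415];b=cv2.imread("pics/side5.png")[190:300,240:370]
cv2.imwrite("pics/c5.png",cv2.vconcat([cv2.resize(a,(640,300),interpolation=2),cv2.resize(b,(640,300),interpolation=2)]))
E
```

```text
loc [-0.0396   0.19951  0.24112] turn 1.3745564273304627 F [0.68 0.05 0.21] M [-0.001  0.03   0.024] gap 0.039612728366505305 ff 0.0 q6 0.15727326487058418 t 24.9
top plane [0.00181424 0.10239249]
89 [-1.2492731  0.872369 ] [0.14106664 0.14514535 0.1477405  0.1501932 ] ((-0.26561832427978516, 0.8339672088623047), (18.74990463256836, 41.66018295288086), 0.8229323029518127) [ 0.22061652 -0.97536063 -1.2492731   0.87236893]
side plane [-0.00034982  0.10327252]
14 [8.142614  4.3277473] [0.12588292 0.13347704 0.14049401 0.14347803] ((9.582000732421875, 7.858766555786133), (7.349395275115967, 46.00027084350586), 10.402192115783691) [ 0.18021989 -0.98362637  8.142614    4.3277473 ]
```

View pics/c5.png

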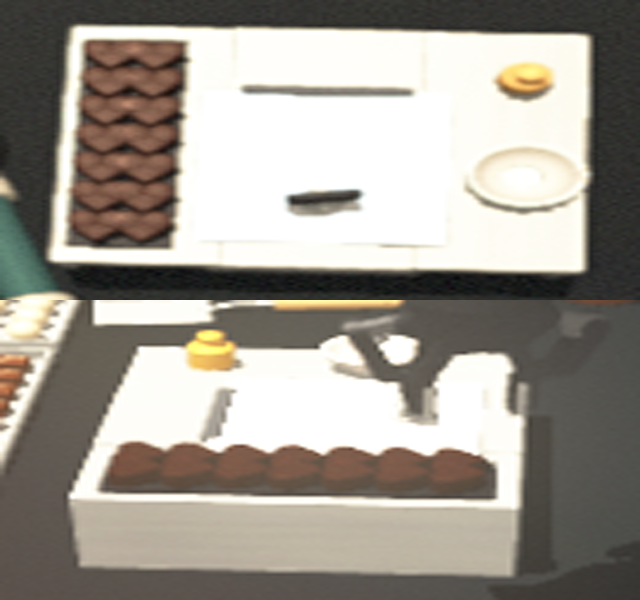

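The wing now lies crosswise (crop px 325,197), its top about 9 mm lower than when unpressed. That matches the detent for the ledge depth I felt, the hatch is flat, and the bystanders haven't moved. Handing in.

```bash
python3 -c "
from workcell import workorder
print(workorder.close_job())"
```

```text
the job is handed in; nothing more can be done
None
```

The hatch is shut, and its fastener is pressed, turned clockwise to about 1.38 rad, released and sprung up into what reads as its locked detent (about 9 mm in); I handed the job in at about 25 s, having first mis-gripped the wing (fingertips most likely on its collar) and re-gripped 7 mm higher.

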